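# Close the square canister of a treatment unit with its flush lid

## Task

The square steel lid is lying on the deck of the treatment unit. Slide it along the deck, without picking it up, into its square seat over the open canister, and press it down past the spring catches so that it sits home, flush and level with the deck all round. Leave the cups, the tall holder and the bottles standing where they are.

Things in the scene. Friction and masses are not known exactly. Their poses are not given: they have to be found in the camera images.
- deck: fixed slate-grey raised deck, 340 mm (its x) by 620 mm (its y), flat top at world z = 0.050. Origin: centre of its underside. Its place and heading (up to 0.2 rad) vary. A bottle rail 65 mm wide, 620 mm long, 70 mm high joins its far (+x) edge; a spray handpiece, 165 mm high, stands in a bracket on its near edge (deck x -185, y 270 mm).
- seat (a point): centre of the lid's square seat at deck-top level (z = 0.050), 20 mm to -x of the deck's centre; axes as the deck's. A recess with upright walls along the deck's axes, 98.5 mm square, 8 mm deep: the lid has about 1.2 mm play each side. A steel ledge 8 mm wide carries the lid round the open canister. A lid edge caught on the rim stays proud until the lid is nudged sideways.
- lid_top (a point): centre of the top of the loose lid: flat steel plate, 96 mm square, 8 mm thick, 0.15 to 0.27 kg, no knob, friction on the deck 0.5 to 0.7. Starts flat, left or right of the seat, 0.13 to 0.17 m off along deck y, up to 35 mm along x, turned up to 0.35 rad. Axes along its sides, z up. z = 0.058 lying on the deck, 0.053 to 0.056 resting on the catches, 0.050 home and flush.
- catch_near (a joint): brass spring ball catch in the middle of the seat's near (-x) wall, its ball 2.3 mm out of the wall at 0, pushed back at 0.003 m. With its twin it holds a lid slid into the seat 3 to 6 mm proud, free to rock, until a push of 5 to 12 N on the lid's middle snaps it down past both.
- catch_far (a joint): the same catch in the middle of the seat's far (+x) wall.
- tall_holder_mid (a point): tall white flared holder, 48 mm across (54 mm at the mouth), 115 mm tall, standing loose on the deck on the other side of the seat from the lid; the point is its centre, 57.5 mm above the deck. Leave it where it stands.
- cup_white_a_mid (a point): white instrument cup with a waisted foot, 42 mm across, 56 mm tall, standing loose on the deck; the point is its centre, 28 mm above the deck. Leave it where it stands.
- cup_white_b_mid (a point): white instrument cup with a waisted foot, 42 mm across, 56 mm tall, standing loose on the deck; the point is its centre, 28 mm above the deck. Leave it where it stands.
- cup_black_a_mid (a point): black instrument cup with a waisted foot, 42 mm across, 56 mm tall, standing loose on the deck; the point is its centre, 28 mm above the deck. Leave it where it stands.
- cup_black_b_mid (a point): black instrument cup with a waisted foot, 42 mm across, 56 mm tall, standing loose on the deck; the point is its centre, 28 mm above the deck. Leave it where it stands.
- bottle_a_mid (a point): small amber glass dropper bottle with a white cap, 43 mm across, 85 mm tall, standing in a well of the bottle rail along the deck's far edge, its top 65 mm above the deck; the point is its centre. Leave it in place.
- bottle_b_mid (a point): small amber glass dropper bottle with a white cap, 43 mm across, 85 mm tall, standing in a well of the bottle rail along the deck's far edge, its top 65 mm above the deck; the point is its centre. Leave it in place.
Not all that is in view belongs to the job. Of the things like the part that bears lid_top, leave any that is green; of the rest the larger one is meant.

How it is judged:
At the end, for the whole second after the job is handed in: The lid rests in its seat: its top no more than 1.5 mm above and 2.5 mm below the deck's top, its centre within 4 mm of the seat's, tilted less than 0.025 rad, at rest and let go (z of lid_top in the frame of seat between -0.0025 and 0.0015 m and horizontal distance between lid_top and seat below 0.004 m and angle between lid_top's own z axis and vertical below 0.025 rad and linear speed of lid below 0.01 m/s and contact force between the fingers and lid below 0.1 N); the robot touches nothing.
It fails at once if the lid is picked up: its centre more than 15 mm above where it lies on the deck (height (world z) of lid_top above 0.073 m).
It fails at once if a cup, the tall holder or a bottle is moved more than 25 mm or knocked over (distance of any of cup_white_a_mid, cup_white_b_mid, cup_black_a_mid, cup_black_b_mid, tall_holder_mid, bottle_a_mid, bottle_b_mid from where it was at the start of the episode above 0.025 m).
It also fails if it takes over 67 s, if anything falls off the work surface, if the arm or the gripper's body presses on something with over 40 N, if the wrist force passes 120 N, or if a joint passes its speed limit or range.

## Robot

A 6-joint arm with a two-finger parallel gripper is mounted at the origin on the work surface. World frame = base frame: x ahead of the robot, y to its left, z up, the work surface at z = 0. Lengths are in m, angles in rad, forces in N, time in s.
With the tool pointing down it reaches from about 0.325 to 1 m from the base axis. Payload 5.1 kg.
Tool frame: the origin (TCP) lies where the fingers leave the gripper's body, on its centre line; the fingertips stand 73 mm ahead of it and the grasp point (between the pads) lies 54 mm ahead of it; z points along the fingers, y is the direction in which the jaws open and shut (so a half turn about z gives the same grasp; the last joint's range is limited). The gripper opens to 85 mm and grips with 20 to 120 N. Pads are 22 mm wide; open, the fingers measure 114 mm over their backs; the gripper's body (76 mm by 85 mm) begins 54 mm behind the grasp point. The pads swing forward as they close: fully open they stand 13 mm farther back than shut.
Start: joints at [-1.353, 0.124, 1.65, -0, 1.367, -0.083], TCP at [0.193, -0.621, 0.304] pointing down, gripper open.
Joint ranges: [-2.61, 2.61], [-1.02, 2.33], [0.03, 2.71], [-1.35, 4.49], [0.32, 2.68], [-2.91, 2.91]. Speed limits (rad/s): [2.57, 2.57, 3.14, 3.14, 3.14, 3.14].

## Interface

Orientations are given as [roll, pitch, yaw] about the fixed x, y, z axes, in that order (R = Rz(yaw) Ry(pitch) Rx(roll)).
In Python, from bench import * gives the robot as it stands.
- The arm moves only by the tool drive_tool, never from a script. Its argument "plan" is a list of rows, each an object with "translation": the shift along the tool's x, y, z in mm, a list of three; "dr": the turn, a rotation vector about the tool's x, y, z in degrees, a list of three. A call has 1 to 5 rows; each row shifts and turns the pose as measured when the row begins, along the tool's axes as they then stand; what a row does not reach is not made up. A row lasts 1/10 s, in which the tool goes at most 50 mm and 8.59 degrees, less where a joint would pass 70% of its speed; a pose out of reach is approached as far as the arm can. A call is refused whole if a number of a shift passes 50 or a number of a turn 8.59, either way. A call with a gripper value outside its range is refused whole. "gripper" is the opening, from 0 (shut) to 1 (fully open), set as the call begins (left out, the last holds). The fingers move at their own pace and stop on an object; "squeeze" is the grip in N (left out, the last holds). Time passes only in rows, so rows that do not move let the fingers close. It gives the time, the measured TCP pose, the force and the opening at its end, in the units of the state.
- read_state(): the state, without advancing time (a new reading comes with each control period).
- get_image(name): name is "side" or "top" or "wrist"; returns a dict with "frame" (400x640x3 uint8, blue, green, red), "fov_y" (degrees; the focal length in pixels is half the picture's height over the tangent of half this angle, whatever the lens; pixels are square), "cx", "cy" (the principal point, pixels), "k1" (the pictures are not rectified: a ray, as slopes to the right and down, at radius r is drawn at 1 + k1 r^2 times it, then the intrinsics apply), "R" (3x3) and "t" (3): a world point X has camera coordinates R X + t; the wrist camera has in their place "T_tool_cam" (4x4, takes a point from camera to tool coordinates, whose origin is the TCP and whose axes are the flange's). Camera axes: x right, y down, z forward; pixel columns grow to the right and rows downward; lengths in m; the calibration is good to about 2 mm. A picture is of the moment at which its call begins: read the wrist's pose just before it. There is no depth.
- finish_job(): hands the job in, once; it reports no verdict.
The state is a dict: "time_s": time; "joints": joint angles; "dq": joint speeds; "tau": joint torques, N m; "ee_pos": TCP position; "eef_rot": TCP orientation; "ft_force": force on the tool from outside, world axes, zero at the start; "torque": the same for the moment, N m; "gripper_width": finger opening in m.
Only numpy, scipy, OpenCV 4.12 (cv2) and the standard library are available. Lean on these libraries where they do the work, as an engineer would, in place of code of your own. Each camera call takes 0.05 s, during which the arm holds its last target. There are 200 camera calls.

## Working session

There is one attempt and no reset: what is moved stays moved. The work goes in short steps, Python scripts to look and compute and a tool call to move; the robot and the scene stay as the last step left them, time stands still between calls to the robot, and variables do not carry over. Pictures are saved under pics/ and viewed, about 8 in all and at most 12, crops included, and the job is handed in when it is done.

Besides the shell and the picture viewer there is one more tool, called by a JSON object that holds its "name" and its "arguments". drive_tool: Moves the arm, as the interface text tells. Its arguments: {"type":"object","properties":{"plan":{"type":"array"},"gripper":{"type":"number"},"squeeze":{"type":"number"}},"required":["plan"]}

```bash
ls; mkdir -p pics; cat > h.py <<'E'
from bench import *
import numpy as np, cv2
from scipy.spatial.transform import Rotation as Ro
def grab(n):
    s=read_state(); g=get_image(n)
    if 'R' not in g or n=='wrist':
        T=np.eye(4); T[:3,:3]=Ro.from_euler('xyz',s['eef_rot']).as_matrix(); T[:3,3]=s['ee_pos']
        W=T@np.array(g['T_tool_cam']); g['R']=W[:3,:3].T; g['t']=-W[:3,:3].T@W[:3,3]
    g['R']=np.array(g['R']); g['t']=np.array(g['t']); return g
def cam(g):
    f=200/np.tan(np.radians(g['fov_y'])/2)
    return np.array([[f,0,g['cx']],[0,f,g['cy']],[0,0,1.]]),np.array([g['k1'],0,0,0,0.])
def plane(g,px,z):
    K,D=cam(g); u=cv2.undistortPoints(np.array(px,float).reshape(-1,1,2),K,D).reshape(-1,2)
    d=np.c_[u,np.ones(len(u))]@g['R']; o=-g['R'].T@g['t']
    return o+d*((z-o[2])/d[:,2])[:,None]
def proj(g,X):
    K,D=cam(g); return cv2.projectPoints(np.array(X,float).reshape(-1,1,3),cv2.Rodrigues(g['R'])[0],g['t'],K,D)[0].reshape(-1,2)
E
python3 - <<'E'
from h import *
s=read_state(); print({k:np.round(v,3) for k,v in s.items()})
for n in('top','side'):
    g=grab(n); cv2.imwrite(f'pics/{n}0.png',g['frame']); print(n,-g['R'].T@g['t'],g['fov_y'],g['k1'])
E
```

```text
pics
{'time_s': np.float64(0.0), 'joints': array([-1.353,  0.125,  1.652,  0.   ,  1.368, -0.083]), 'dq': array([-0.001, -0.001,  0.001, -0.   ,  0.001,  0.   ]), 'tau': array([ 1.0000e-03, -4.2361e+01, -3.6545e+01,  0.0000e+00,  7.0000e-03,
       -0.0000e+00]), 'ee_pos': array([ 0.192, -0.62 ,  0.303]), 'eef_rot': array([-3.139, -0.   ,  0.301]), 'ft_force': array([-0.484,  0.063, -0.122]), 'torque': array([-0.055, -0.053,  0.015]), 'gripper_width': np.float64(0.085)}
top [ 0.40781509 -0.07882326  1.02152243] 51.32163009021103 -0.08541036800596251
side [0.29839594 0.76168772 0.95179838] 42.72384720318624 0.0202028554209048
```

View pics/top0.png

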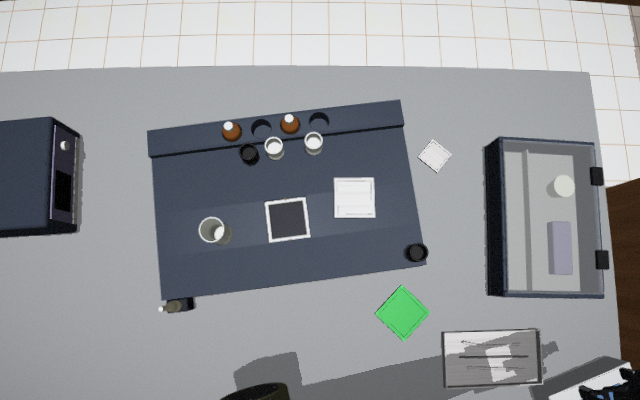

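View pics/side0.png

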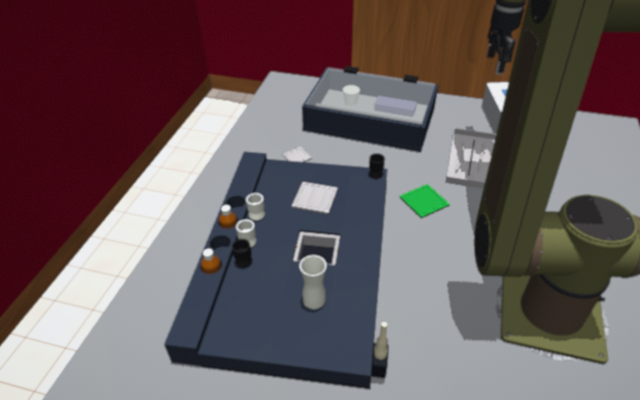

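Top view shows plates at (354,198), white and on the deck; (435,156), small white, off the deck; and (402,312), green, off the deck. I choose (354,198): it's the larger non-green one, lying right of the seat at (288,219). The black cup at (417,252), the cups at (314,143) and (274,148), and the holder at (215,232) must all be left alone. Next I measure from both views.

```bash
cat > m.py <<'E'
from h import *
def quad(g,c,r=45,thr=120):
    im=g['frame'].min(2); m=np.zeros_like(im); x,y=c
    m[y-r:y+r,x-r:x+r]=(im[y-r:y+r,x-r:x+r]>thr)*255
    m=cv2.morphologyEx(m,cv2.MORPH_CLOSE,np.ones((5,5)))
    cs=cv2.findContours(m,cv2.RETR_EXTERNAL,cv2.CHAIN_APPROX_NONE)[0]
    k=max(cs,key=cv2.contourArea)
    return k.reshape(-1,2).astype(float)
def rect(g,c,z,**k):
    P=plane(g,quad(g,c,**k),z)[:,:2]
    (cx,cy),(w,h),a=cv2.minAreaRect((P*1000).astype(np.float32))
    a=(a+45)%90-45
    return np.round([cx,cy,w,h,a],1)
E
python3 - <<'E'
from m import *
t=grab('top'); s=grab('side')
for g,n,c1,c2 in((t,'top',(354,198),(288,219)),(s,'side',(316,197),(317,248))):
    for z in(.053,.058): print(n,'lid',z,rect(g,c1,z,r=32))
    print(n,'seat',rect(g,c2,.05,r=28))
dk=plane(t,[(162,298),(425,264)],.05); d=dk[1]-dk[0];print('deck edge',dk,np.degrees(np.arctan2(d[0],-d[1])))
for nm,p,z in(('holder',(208,228),.165),('cupb',(417,247),.106),('w1',(314,137),.106),('w2',(274,143),.106),('bk',(249,150),.106),('bot1',(289,119),.115),('bot2',(229,127),.115)): print(nm,plane(t,[p],z).round(3))
im=t['frame'][130:290,180:450]; cv2.imwrite('pics/c1.png',cv2.resize(im,None,fx=2.9,fy=2.9,interpolation=cv2.INTER_CUBIC))
E
```

```text
top lid 0.053 [ 5.871e+02 -1.699e+02  9.710e+01  9.670e+01 -2.000e-01]
top lid 0.058 [ 5.862e+02 -1.694e+02  9.660e+01  9.620e+01 -2.000e-01]
top seat [535.  -10.7  98.6  99.6   7.4]
side lid 0.053 [ 587.  -171.7   99.1  101.3    0.7]
side lid 0.058 [ 585.4 -166.5   98.5  100.8    0.7]
side seat [531.9  13.8  98.9 131.4   7.2]
deck edge [[ 0.35251892  0.27581143  0.05      ]
 [ 0.42745196 -0.33334347  0.05      ]] 7.012807738427636
holder [[0.502 0.144 0.165]]
cupb [[ 0.464 -0.302  0.106]]
w1 [[ 0.717 -0.075  0.106]]
w2 [[0.703 0.017 0.106]]
bk [[0.686 0.074 0.106]]
bot1 [[ 0.757 -0.018  0.115]]
bot2 [[0.738 0.119 0.115]]
```

View pics/c1.png

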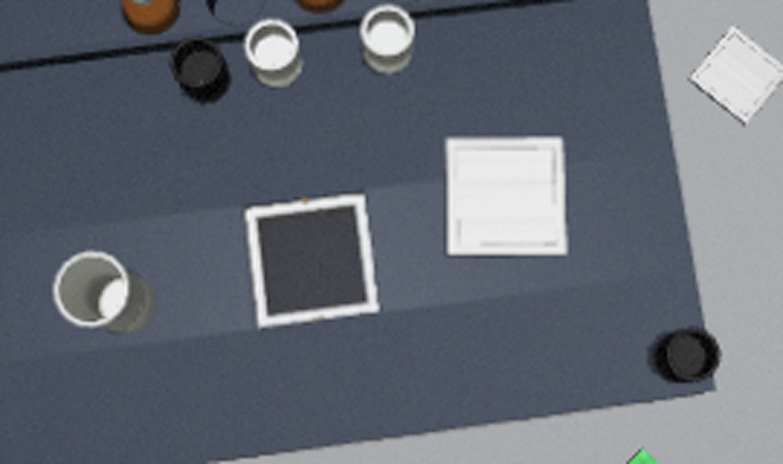

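The close crop confirms the choice: the white lid sits around (505,197) in the crop, beside the seat frame at (312,260), with the brass catches at its top and bottom middle. In deck axes the lid is about +31 mm in x and −164 mm in y from the seat, and turned −7.4°. Plan: push it −x from the far side, which also squares it up, then push +y into the seat.

{"name": "drive_tool", "arguments": {"plan": [{"translation": [43, -22, 0], "dr": [0, 0, 2]}, {"translation": [43, -22, 0], "dr": [0, 0, 2]}, {"translation": [43, -24, 0], "dr": [0, 0, 2]}, {"translation": [43, -24, 0], "dr": [0, 0, 2]}, {"translation": [43, -25, 0], "dr": [0, 0, 2]}], "gripper": 0.65}}

```text
time_s: 0.7
ee_pos: [0.3752, -0.4579, 0.3013]
eef_rot: [-3.14, 0.001, 0.108]
ft_force: [0.6, -0.1, -0.5]
gripper_width: 0.0554
```

```bash
cat > go.py <<'E'
from h import *
import sys
x,y,z,yaw=map(float,sys.argv[1:5])
s=read_state(); R=Ro.from_euler('xyz',s['eef_rot'])
G=Ro.from_euler('xyz',[np.pi,0,np.radians(yaw)])
print('t',round(s['time_s'],2),'pos',np.round(np.array(s['ee_pos'])*1000,1),'yaw',np.degrees(s['eef_rot'][2]).round(2))
print('shift',R.inv().apply(np.array([x,y,z])-np.array(s['ee_pos'])*1000).round(1),'turn',np.degrees((R.inv()*G).as_rotvec()).round(2),'F',np.round(s['ft_force'],2))
E
python3 go.py 655 -161 200 7.2
```

```text
t 0.7 pos [ 375.2 -457.9  301.3] yaw 6.16
shift [ 310.2 -264.9  101.4] turn [-0.12  0.08 -1.04] F [ 0.6  -0.12 -0.48]
```

{"name": "drive_tool", "arguments": {"plan": [{"translation": [37, -32, 0], "dr": [0, 0, -0.3]}, {"translation": [37, -32, 0], "dr": [0, 0, -0.3]}, {"translation": [37, -32, 0], "dr": [0, 0, -0.3]}, {"translation": [37, -32, 0], "dr": [0, 0, -0.1]}, {"translation": [37, -32, 0], "dr": [0, 0, 0]}]}}

```text
time_s: 1.2
ee_pos: [0.5429, -0.2722, 0.3008]
eef_rot: [-3.14, 0.001, 0.125]
ft_force: [0.3, -0.7, 0.6]
gripper_width: 0.0554
```

{"name": "drive_tool", "arguments": {"plan": [{"translation": [35, -32, 10], "dr": [0, 0, 0]}, {"translation": [35, -32, 10], "dr": [0, 0, 0]}, {"translation": [35, -30, 10], "dr": [0, 0, 0]}, {"translation": [20, -14, 10], "dr": [0, 0, 0]}, {"translation": [0, 0, 0], "dr": [0, 0, 0]}]}}

```text
time_s: 1.7
ee_pos: [0.6595, -0.1387, 0.2594]
eef_rot: [-3.14, -0.0, 0.132]
ft_force: [-0.3, 1.0, -0.4]
gripper_width: 0.0557
```

```bash
python3 go.py 655 -161 200 7.2; python3 - <<'E'
from h import *
g=grab('wrist'); cv2.imwrite('pics/w1.png',g['frame']); print(g['T_tool_cam'],g['fov_y'])
E
```

```text
t 1.7 pos [ 659.5 -138.7  259.4] yaw 7.57
shift [-7.4 21.6 59.4] turn [-0.09 -0.02  0.37] F [-0.3   1.03 -0.45]
[[-8.12659675e-04 -9.60414208e-01 -2.78574745e-01  7.07584803e-02]
 [ 9.99999181e-01 -1.05590532e-03  7.23136142e-04  2.95548386e-04]
 [-9.88658781e-04 -2.78573929e-01  9.60414280e-01 -7.02208359e-02]
 [ 0.00000000e+00  0.00000000e+00  0.00000000e+00  1.00000000e+00]] 65.2830314736823
```

View pics/w1.png

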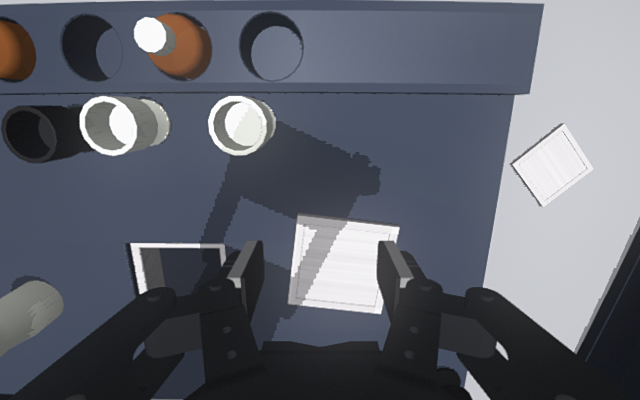

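The wrist view shows the lid at (345,262) between the open fingertips (245,270) and (390,270), with the seat at (178,270) on the left and cups at (240,125) and (120,125). Descend just beyond the lid's far edge.

{"name": "drive_tool", "arguments": {"plan": [{"translation": [-3, 10, 30], "dr": [0, 0, 0.3]}, {"translation": [0, 8, 30], "dr": [0, 0, 0]}, {"translation": [0, 3, 30], "dr": [0, 0, 0]}, {"translation": [0, 0, 25], "dr": [0, 0, 0]}, {"translation": [0, 0, 0], "dr": [0, 0, 0]}]}}

```text
time_s: 2.25
ee_pos: [0.6579, -0.1669, 0.1466]
eef_rot: [3.138, -0.006, 0.122]
ft_force: [0.0, -0.3, -1.4]
gripper_width: 0.0553
```

```bash
python3 go.py 659 -160 125 7.2
```

```text
t 2.25 pos [ 657.9 -166.9  146.6] yaw 6.99
shift [ 1.8 -6.8 21.6] turn [ 0.21 -0.33 -0.21] F [ 0.01 -0.29 -1.38]
```

{"name": "drive_tool", "arguments": {"plan": [{"translation": [0, -6, 10], "dr": [0, 0, 0]}, {"translation": [0, 0, 6], "dr": [0, 0, 0]}, {"translation": [0, 0, 4], "dr": [0, 0, 0]}, {"translation": [0, 0, 0], "dr": [0, 0, 0]}]}}

```text
time_s: 2.65
ee_pos: [0.6582, -0.1629, 0.1304]
eef_rot: [3.135, -0.011, 0.12]
ft_force: [0.5, -0.2, 0.2]
gripper_width: 0.0555
```

{"name": "drive_tool", "arguments": {"plan": [{"translation": [0, 0, 3], "dr": [0.3, -0.5, 0]}, {"translation": [0, 0, 3], "dr": [0, 0, 0]}, {"translation": [0, 0, 3], "dr": [0, 0, 0]}, {"translation": [0, 0, 0], "dr": [0, 0, 0]}]}}

```text
time_s: 3.05
ee_pos: [0.6598, -0.1631, 0.1234]
eef_rot: [3.139, -0.006, 0.12]
ft_force: [0.1, 0.7, -0.1]
gripper_width: 0.0555
```

```bash
python3 go.py 659 -160 118 7.2
```

```text
t 3.05 pos [ 659.8 -163.1  123.4] yaw 6.89
shift [-0.5 -3.2  5.4] turn [ 0.17 -0.34 -0.31] F [ 0.1   0.74 -0.07]
```

{"name": "drive_tool", "arguments": {"plan": [{"translation": [0, 0, 2], "dr": [0.2, -0.3, -0.3]}, {"translation": [0, 0, 2], "dr": [0, 0, 0]}, {"translation": [0, 0, 0], "dr": [0, 0, 0]}]}}

```text
time_s: 3.35
ee_pos: [0.6599, -0.1631, 0.1191]
eef_rot: [-3.141, -0.0, 0.126]
ft_force: [-0.8, 0.6, 0.1]
gripper_width: 0.0555
```

{"name": "drive_tool", "arguments": {"plan": [{"translation": [0, 0, 2], "dr": [0, 0, 0]}, {"translation": [0, 0, 0], "dr": [0, 0, 0]}]}}

```text
time_s: 3.55
ee_pos: [0.6605, -0.1633, 0.1191]
eef_rot: [-3.141, -0.001, 0.126]
ft_force: [-0.0, 0.4, -0.8]
gripper_width: 0.0554
```

{"name": "drive_tool", "arguments": {"plan": [{"translation": [0, 0, 2], "dr": [0, 0, 0]}, {"translation": [0, 0, 2], "dr": [0, 0, 0]}, {"translation": [0, 0, 0], "dr": [0, 0, 0]}]}}

```text
time_s: 3.85
ee_pos: [0.6611, -0.1635, 0.1191]
eef_rot: [-3.142, -0.001, 0.126]
ft_force: [0.5, 0.3, 0.3]
gripper_width: 0.0555
```

```bash
python3 - <<'E'
from h import *
s=read_state(); print({k:np.round(v,3) for k,v in s.items()})
g=grab('wrist'); im=g['frame'][130:400,120:520]; cv2.imwrite('pics/w2.png',cv2.resize(im,None,fx=2,fy=2))
E
```

```text
{'time_s': np.float64(3.85), 'joints': array([-3.210e-01,  3.550e-01,  1.704e+00,  1.000e-03,  1.081e+00,
        1.123e+00]), 'dq': array([-0.002, -0.008, -0.004, -0.001,  0.022, -0.   ]), 'tau': array([ 1.3000e-02, -4.8912e+01, -3.2466e+01, -1.0000e-03,  8.6000e-02,
        1.0000e-03]), 'ee_pos': array([ 0.661, -0.164,  0.119]), 'eef_rot': array([-3.142e+00, -1.000e-03,  1.260e-01]), 'ft_force': array([0.465, 0.324, 0.317]), 'torque': array([ 0.019, -0.023,  0.037]), 'gripper_width': np.float64(0.056)}
```

View pics/w2.png

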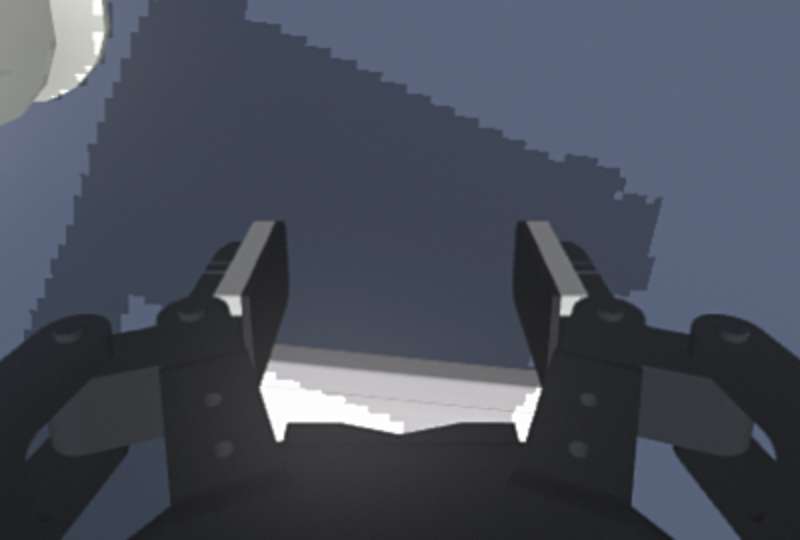

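Contact with the deck is at TCP z ≈ 0.119 (the depth held over several pushes). Raise 1.5 mm and push −x.

{"name": "drive_tool", "arguments": {"plan": [{"translation": [0, 0, -2], "dr": [0, 0, 0]}, {"translation": [-7, 0, 0], "dr": [0, 0, 0]}, {"translation": [-7, 0, 0], "dr": [0, 0, 0]}, {"translation": [-5, 0, 0], "dr": [0, 0, 0]}, {"translation": [-5, 0, 0], "dr": [0, 0, 0]}]}}

```text
time_s: 4.4
ee_pos: [0.6361, -0.1663, 0.12]
eef_rot: [-3.141, -0.003, 0.126]
ft_force: [1.5, 0.7, 1.0]
gripper_width: 0.0553
```

```bash
python3 go.py 614 -169 121 7.2
```

```text
t 4.4 pos [ 636.1 -166.3  120. ] yaw 7.21
shift [-22.2  -0.1  -1.1] turn [-0.04 -0.17  0.01] F [1.52 0.69 1.05]
```

{"name": "drive_tool", "arguments": {"plan": [{"translation": [-5, 0, -0.5], "dr": [0, 0, 0]}, {"translation": [-5, 0, -0.5], "dr": [0, 0, 0]}, {"translation": [-5, 0, 0], "dr": [0, 0, 0]}, {"translation": [-4, 0, 0], "dr": [0, 0, 0]}]}}

```text
time_s: 4.8
ee_pos: [0.615, -0.169, 0.1206]
eef_rot: [-3.141, -0.003, 0.126]
ft_force: [1.9, 0.5, -0.2]
gripper_width: 0.0554
```

```bash
python3 go.py 614 -169 121 7.2; python3 - <<'E'
from m import *
g=grab('top'); im=g['frame'][120:310,190:450]; cv2.imwrite('pics/c2.png',cv2.resize(im,None,fx=3,fy=3))
E
```

```text
t 4.8 pos [ 615.  -169.   120.6] yaw 7.22
shift [-1.  -0.1 -0.4] turn [-0.02 -0.15  0.02] F [ 1.87  0.5  -0.19]
```

View pics/c2.png

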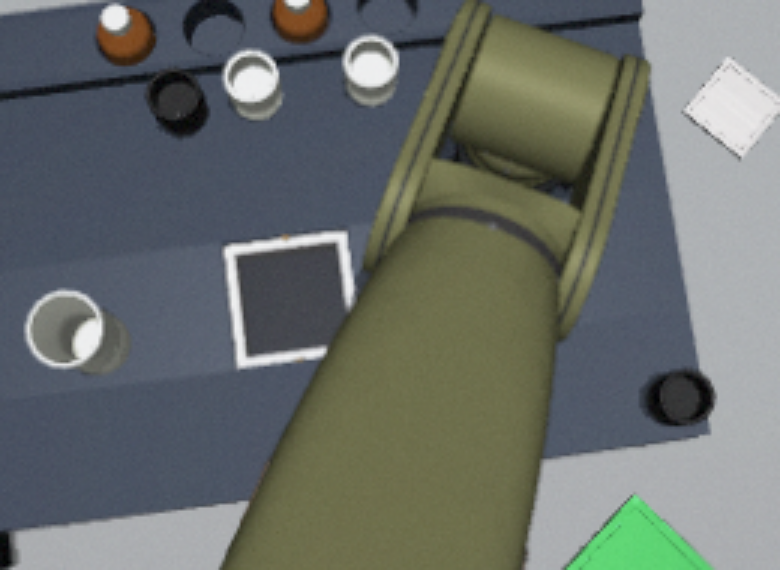

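The picture shows the arm hiding the lid; cups, holder and bottles are untouched. The push travelled as planned. Back off, lift, turn 90° and look from the wrist.

{"name": "drive_tool", "arguments": {"plan": [{"translation": [8, 0, -2], "dr": [0, 0, 0]}, {"translation": [4, 0, -35], "dr": [0, 0, 0]}, {"translation": [0, 0, -45], "dr": [0, 0, -6]}, {"translation": [0, 10, -45], "dr": [0, 0, -8]}, {"translation": [0, 20, -10], "dr": [0, 0, -8]}]}}

```text
time_s: 5.35
ee_pos: [0.6353, -0.1942, 0.2577]
eef_rot: [-3.133, 0.007, 0.526]
ft_force: [1.5, -0.7, 1.5]
gripper_width: 0.0551
```

{"name": "drive_tool", "arguments": {"plan": [{"translation": [0, 10, 0], "dr": [0, 0, -8.5]}, {"translation": [0, 10, 0], "dr": [0, 0, -8.5]}, {"translation": [0, 10, 0], "dr": [0, 0, -8.5]}, {"translation": [0, 10, 0], "dr": [0, 0, -8.5]}, {"translation": [0, 0, 0], "dr": [0, 0, -8.5]}]}}

```text
time_s: 5.85
ee_pos: [0.6674, -0.2268, 0.2646]
eef_rot: [-3.139, 0.001, 1.274]
ft_force: [-0.6, 0.4, 0.4]
gripper_width: 0.055
```

```bash
python3 go.py 564 -238 270 97.2
```

```text
t 5.85 pos [ 667.4 -226.8  264.6] yaw 72.99
shift [-40.9 -95.6  -5.1] turn [ -0.16   0.05 -24.21] F [-0.56  0.42  0.4 ]
```

{"name": "drive_tool", "arguments": {"plan": [{"translation": [-13, -30, 0], "dr": [0, 0, -8.2]}, {"translation": [-9, -31, 0], "dr": [0, 0, -8]}, {"translation": [0, -30, 0], "dr": [0, 0, -7]}, {"translation": [0, 0, 0], "dr": [0, 0, -1]}, {"translation": [0, 0, 0], "dr": [0, 0, 0]}]}}

```text
time_s: 6.35
ee_pos: [0.5726, -0.2353, 0.2642]
eef_rot: [-3.137, -0.0, 1.717]
ft_force: [-0.3, 0.1, -0.2]
gripper_width: 0.0557
```

```bash
python3 go.py 564 -238 270 97.2; python3 - <<'E'
from m import *
g=grab('wrist'); cv2.imwrite('pics/w3.png',g['frame'])
print(proj(g,[[.5356,-.0104,.05],[.556,-.173,.058]]))
E
```

```text
t 6.35 pos [ 572.6 -235.3  264.2] yaw 98.36
shift [-1.5 -8.9 -5.7] turn [-0.28 -0.01  1.16] F [-0.29  0.05 -0.17]
[[ 316.08080085 -108.49362274]
 [ 312.62187446  114.45790201]]
```

View pics/w3.png

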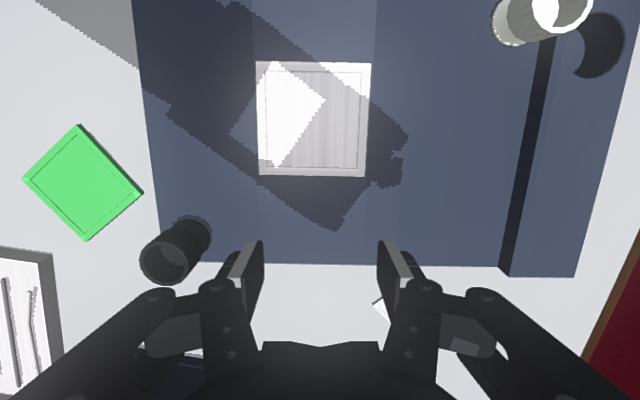

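Lid at (313,119), square with the deck; black cup at (175,250) left of the left finger. I measure the lid in this view and from the top.

```bash
python3 - <<'E'
from m import *
g=grab('wrist'); print('lid',rect(g,(313,119),.058,r=70,thr=130))
t=grab('top'); p=proj(t,[[.5356,-.0104,.05],[.556,-.173,.058]]).round().astype(int); print(p)
print('seat',rect(t,tuple(p[0]),.045,r=28)); print('lid top',rect(t,tuple(p[1]),.058,r=30))
a=np.radians(7.2); L=rect(g,(313,119),.058,r=70,thr=130)[:2]-rect(t,tuple(p[0]),.045,r=28)[:2]
print('deck rel',L@[np.cos(a),np.sin(a)],L@[-np.sin(a),np.cos(a)])
cv2.imwrite('pics/t3.png',t['frame'])
E
```

```text
lid [ 556.3 -178.3   96.7   95.9    7.3]
[[287 219]
 [356 209]]
seat [535.3 -10.5  99.8 100.5   7.2]
lid top [ 555.6 -162.5   96.9   67.5    7.1]
deck rel -0.1965078644862217 -169.1088447854198
```

Lid is aligned: deck x error ≈ −0.2 mm, yaw 7.3° vs 7.2°, y −169 mm. Descend behind it.

{"name": "drive_tool", "arguments": {"plan": [{"translation": [-5, -4, 30], "dr": [-0.2, 0, 0.7]}, {"translation": [-2, -4, 35], "dr": [0, 0, 0.4]}, {"translation": [0, 0, 35], "dr": [0, 0, 0]}, {"translation": [0, 0, 20], "dr": [0, 0, 0]}, {"translation": [0, 0, 0], "dr": [0, 0, 0]}]}}

```text
time_s: 7.0
ee_pos: [0.5724, -0.2442, 0.1433]
eef_rot: [3.137, 0.004, 1.697]
ft_force: [-0.3, 0.1, 0.0]
gripper_width: 0.0554
```

```bash
python3 go.py 564.8 -243.6 121 97.2
```

```text
t 7.0 pos [ 572.4 -244.2  143.3] yaw 97.24
shift [ 1.6 -7.6 22.3] turn [0.28 0.23 0.04] F [-0.26  0.11  0.02]
```

{"name": "drive_tool", "arguments": {"plan": [{"translation": [0, -5, 8], "dr": [0.3, 0.2, 0]}, {"translation": [0, -4, 6], "dr": [0, 0, 0]}, {"translation": [0, 0, 6], "dr": [0, 0, 0]}, {"translation": [0, 0, 0], "dr": [0, 0, 0]}]}}

```text
time_s: 7.4
ee_pos: [0.5657, -0.2462, 0.1251]
eef_rot: [3.138, 0.003, 1.697]
ft_force: [-0.6, -1.1, 0.3]
gripper_width: 0.0555
```

```bash
python3 go.py 564.8 -243.6 121 97.2
```

```text
t 7.4 pos [ 565.7 -246.2  125.1] yaw 97.26
shift [ 2.7 -0.6  4.1] turn [0.18 0.17 0.06] F [-0.64 -1.09  0.32]
```

{"name": "drive_tool", "arguments": {"plan": [{"translation": [4, -0.5, 3], "dr": [0.2, 0.2, 0]}, {"translation": [6, 0, 1], "dr": [0, 0, 0]}, {"translation": [6, 0, 0], "dr": [0, 0, 0]}, {"translation": [6, 0, 0], "dr": [0, 0, 0]}, {"translation": [6, 0, 0], "dr": [0, 0, 0]}]}}

```text
time_s: 7.9
ee_pos: [0.5626, -0.2177, 0.1233]
eef_rot: [3.138, 0.003, 1.697]
ft_force: [0.4, -0.6, -0.3]
gripper_width: 0.0555
```

```bash
python3 go.py 549.4 -121.9 121 97.2
```

```text
t 7.9 pos [ 562.6 -217.7  123.3] yaw 97.22
shift [96.7 -1.1  2.1] turn [0.19 0.16 0.02] F [ 0.39 -0.6  -0.33]
```

{"name": "drive_tool", "arguments": {"plan": [{"translation": [5, 0, 2], "dr": [0.2, 0.2, 0]}, {"translation": [8, 0, 1], "dr": [0, 0, 0]}, {"translation": [8, 0, 0], "dr": [0, 0, 0]}, {"translation": [8, -0.5, 0], "dr": [0, 0, 0]}, {"translation": [8, -0.5, 0], "dr": [0, 0, 0]}]}}

```text
time_s: 8.4
ee_pos: [0.5578, -0.1791, 0.1222]
eef_rot: [3.139, 0.003, 1.697]
ft_force: [0.4, -3.0, 1.3]
gripper_width: 0.0555
```

```bash
python3 go.py 549.4 -121.9 121 97.2;  python3 - <<'E'
from m import *
g=grab('wrist'); cv2.imwrite('pics/w4.png',g['frame'])
E
```

```text
t 8.4 pos [ 557.8 -179.1  122.2] yaw 97.24
shift [57.8 -1.2  1. ] turn [0.18 0.17 0.04] F [ 0.37 -2.97  1.28]
```

View pics/w4.png

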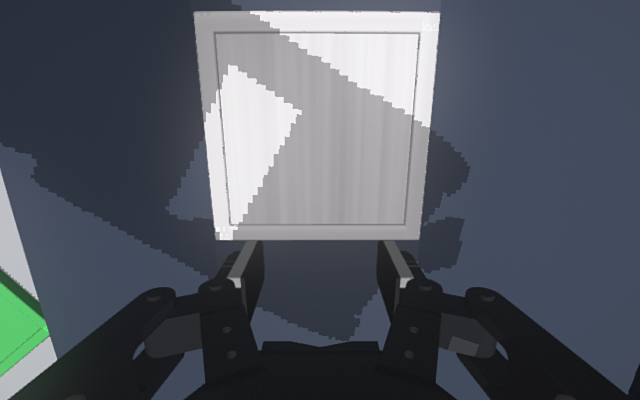

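The lid (195–440, 12–240) is flush on both fingers. Push on to near the seat, then lift to see lid and seat in one view.

{"name": "drive_tool", "arguments": {"plan": [{"translation": [8, -0.5, 0.5], "dr": [0.2, 0.2, 0]}, {"translation": [8, 0, 0.5], "dr": [0, 0, 0]}, {"translation": [8, 0, 0], "dr": [0, 0, 0]}, {"translation": [7, 0, 0], "dr": [0, 0, 0]}, {"translation": [5, 0, 0], "dr": [0, 0, 0]}]}}

```text
time_s: 8.95
ee_pos: [0.5523, -0.1397, 0.1216]
eef_rot: [-3.141, -0.001, 1.698]
ft_force: [0.6, -2.5, 1.0]
gripper_width: 0.0556
```

{"name": "drive_tool", "arguments": {"plan": [{"translation": [-10, 0, 0], "dr": [0, 0, 0]}, {"translation": [-10, 0, -30], "dr": [0, 0, 0]}, {"translation": [0, 0, -50], "dr": [0, 0, 0]}, {"translation": [0, 0, -50], "dr": [0, 0, 0]}, {"translation": [0, 0, -20], "dr": [0, 0, 0]}]}}

```text
time_s: 9.45
ee_pos: [0.5514, -0.1588, 0.2672]
eef_rot: [-3.124, -0.014, 1.698]
ft_force: [0.3, -0.1, 0.3]
gripper_width: 0.0554
```

```bash
python3 go.py 549.4 -121.9 260 97.2;  python3 - <<'E'
from m import *
g=grab('wrist'); cv2.imwrite('pics/w5.png',g['frame'])
E
```

```text
t 9.45 pos [ 551.4 -158.8  267.2] yaw 97.31
shift [36.7  2.9  7.7] turn [-0.99 -0.81  0.12] F [ 0.31 -0.14  0.27]
```

View pics/w5.png

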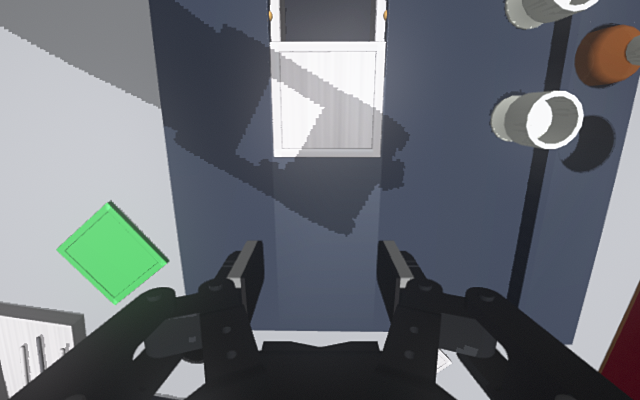

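The view shows lid (272–386, 42–157) just entering the seat, seat side edges at about 271 and 387, both catches at (270,15) and (387,15). Compare centres.

```bash
python3 - <<'E'
from m import *
g=grab('wrist'); im=g['frame'].min(2).astype(float)
a=np.radians(7.2); ex=np.array([np.cos(a),np.sin(a)])
def edges(rows,z):
    o=[]
    for r in rows:
        v=np.where(im[r,255:400]>125)[0]; 
        if len(v)>3: o.append([255+v[0]-.5,255+v[-1]+.5])
    o=np.array(o); 
    L=plane(g,np.c_[o[:,0],list(rows)[:len(o)]],z)[:,:2]; R=plane(g,np.c_[o[:,1],list(rows)[:len(o)]],z)[:,:2]
    S=np.array([535.3,-10.5])/1000
    fl=((L-S)@ex*1000); fr=((R-S)@ex*1000)
    ey=np.array([-ex[1],ex[0]]); y=(L-S)@ey*1000
    print(z,'L',fl[::8].round(1),'R',fr[::8].round(1),'mid',np.median(fl+fr)/2,'w',np.median(fr-fl),'y',y[[0,-1]].round(1),'slope deg',np.degrees(np.polyfit(y,(fl+fr)/2,1)[0]).round(2))
edges(range(22,38),.042);edges(range(22,38),.05);edges(range(3,9),.042);edges(range(55,150),.058)
print(im[30,255:400].astype(int)[[5,10,13,14,15,16,17,18,20,25]], rect(g,(329,100),.058,r=57,thr=125))
for r in (28,): print(list(g['frame'][r,264:284].max(1)),list(g['frame'][r,376:394].max(1)))
E
```

```text
0.042 L [-50.  -50.3] R [48.6 48.9] mid -0.7064070838528362 w 99.13640075738965 y [ -5.3 -17.3] slope deg -0.31
0.05 L [-48.7 -49. ] R [47.2 47.5] mid -0.7194759260626356 w 96.4794103562332 y [ -7.3 -19. ] slope deg -0.31
0.042 L [-49.5] R [48.7] mid -0.37955650175350897 w 98.37206887573659 y [9.5 5.7] slope deg -0.32
0.058 L [-48.4 -47.8 -48.  -49.1 -48.5 -48.8 -49.1 -48.4 -48.7 -49.  -48.4 -48.6] R [47.1 47.5 47.8 48.1 47.6 47.9 48.2 47.7 47.2 47.5 47.9 47.3] mid -0.5055019783717434 w 96.23123137634138 y [ -34.5 -113.3] slope deg 0.35
[ 83  85  56 142 255 249 245 244 244  83] [544.3 -82.   97.   93.5   7.2]
[np.uint8(105), np.uint8(107), np.uint8(111), np.uint8(67), np.uint8(61), np.uint8(147), np.uint8(255), np.uint8(251), np.uint8(247), np.uint8(246), np.uint8(244), np.uint8(245), np.uint8(250), np.uint8(251), np.uint8(149), np.uint8(103), np.uint8(85), np.uint8(87), np.uint8(89), np.uint8(86)] [np.uint8(252), np.uint8(250), np.uint8(250), np.uint8(249), np.uint8(249), np.uint8(254), np.uint8(255), np.uint8(98), np.uint8(75), np.uint8(107), np.uint8(123), np.uint8(111), np.uint8(110), np.uint8(111), np.uint8(109), np.uint8(110), np.uint8(109), np.uint8(109)]
```

Lid and seat centres agree within about 0.2 mm in x. Go back down behind the lid and push it in.

{"name": "drive_tool", "arguments": {"plan": [{"translation": [0, -1, 40], "dr": [-1, -0.8, 0]}, {"translation": [0, 0, 45], "dr": [0, 0, 0]}, {"translation": [0, 0, 40], "dr": [0, 0, 0]}, {"translation": [0, 0, 10], "dr": [0, 0, 0]}, {"translation": [0, 0, 0], "dr": [0, 0, 0]}]}}

```text
time_s: 10.05
ee_pos: [0.5477, -0.1586, 0.1229]
eef_rot: [-3.139, -0.004, 1.697]
ft_force: [0.1, -0.5, -0.3]
gripper_width: 0.0554
```

```bash
python3 go.py 552.8 -144 121 97.2
```

```text
t 10.05 pos [ 547.7 -158.6  122.9] yaw 97.22
shift [13.8  6.9  1.9] turn [-0.15 -0.22  0.02] F [ 0.12 -0.51 -0.31]
```

{"name": "drive_tool", "arguments": {"plan": [{"translation": [2, 4, 1], "dr": [-0.1, -0.2, 0]}, {"translation": [3, 3, 0.5], "dr": [0, 0, 0]}, {"translation": [4, 0, 0], "dr": [0, 0, 0]}, {"translation": [4, 0, 0], "dr": [0, 0, 0]}, {"translation": [5, 0, 0], "dr": [0, 0, 0]}]}}

```text
time_s: 10.55
ee_pos: [0.556, -0.1398, 0.127]
eef_rot: [3.135, 0.003, 1.696]
ft_force: [-1.5, -0.3, 0.2]
gripper_width: 0.0557
```

```bash
python3 go.py 542.3 -66.1 121 97.2
```

```text
t 10.55 pos [ 556.  -139.8  127. ] yaw 97.18
shift [74.9 -4.4  5.7] turn [ 0.4   0.2  -0.02] F [-1.46 -0.25  0.16]
```

z rose to 0.127, so the tips may be at lid-top height. Back off and lower again.

{"name": "drive_tool", "arguments": {"plan": [{"translation": [-8, -2, 0], "dr": [0.4, 0.2, 0]}, {"translation": [-6, -1.5, 2], "dr": [0, 0, 0]}, {"translation": [0, 0, 2], "dr": [0, 0, 0]}, {"translation": [0, 0, 0], "dr": [0, 0, 0]}]}}

```text
time_s: 10.95
ee_pos: [0.5548, -0.155, 0.1245]
eef_rot: [3.14, 0.001, 1.697]
ft_force: [-0.5, -0.7, 0.5]
gripper_width: 0.0551
```

```bash
python3 go.py 552.8 -144 121 97.2
```

```text
t 10.95 pos [ 554.8 -155.   124.5] yaw 97.24
shift [11.2 -0.6  3.5] turn [0.11 0.07 0.04] F [-0.51 -0.68  0.49]
```

{"name": "drive_tool", "arguments": {"plan": [{"translation": [0, 0, 2], "dr": [0.1, 0.1, 0]}, {"translation": [0, 0, 2], "dr": [0, 0, 0]}, {"translation": [0, 0, 0], "dr": [0, 0, 0]}, {"translation": [5, 0, 0], "dr": [0, 0, 0]}, {"translation": [5, 0, 0], "dr": [0, 0, 0]}]}}

```text
time_s: 11.45
ee_pos: [0.553, -0.1452, 0.1193]
eef_rot: [-3.14, -0.002, 1.696]
ft_force: [-0.7, 0.6, -0.1]
gripper_width: 0.0554
```

```bash
python3 go.py 542.3 -66.1 121 97.2
```

```text
t 11.45 pos [ 553.  -145.2  119.3] yaw 97.15
shift [79.8 -0.8 -1.6] turn [-0.07 -0.09 -0.05] F [-0.73  0.56 -0.08]
```

Good, z is 0.119. Push on with a slight raise.

{"name": "drive_tool", "arguments": {"plan": [{"translation": [5, 0, -1], "dr": [0, 0, 0]}, {"translation": [7, 0, 0], "dr": [0, 0, 0]}, {"translation": [7, 0, 0], "dr": [0, 0, 0]}, {"translation": [7, 0, 0], "dr": [0, 0, 0]}, {"translation": [6, 0, 0], "dr": [0, 0, 0]}]}}

```text
time_s: 11.95
ee_pos: [0.5491, -0.1109, 0.1211]
eef_rot: [3.141, 0.001, 1.697]
ft_force: [0.5, -1.4, 0.6]
gripper_width: 0.0557
```

```bash
python3 go.py 542.3 -66.1 121 97.2
```

```text
t 11.95 pos [ 549.1 -110.9  121.1] yaw 97.23
shift [45.3 -1.1  0.1] turn [0.01 0.05 0.03] F [ 0.51 -1.43  0.57]
```

{"name": "drive_tool", "arguments": {"plan": [{"translation": [6, -0.3, 0], "dr": [0, 0, 0]}, {"translation": [6, -0.3, 0], "dr": [0, 0, 0]}, {"translation": [6, 0, 0], "dr": [0, 0, 0]}, {"translation": [5, 0, 0], "dr": [0, 0, 0]}, {"translation": [5, 0, 0], "dr": [0, 0, 0]}]}}

```text
time_s: 12.45
ee_pos: [0.5446, -0.0808, 0.1216]
eef_rot: [3.141, 0.002, 1.698]
ft_force: [0.7, -2.5, 0.1]
gripper_width: 0.0558
```

```bash
python3 go.py 542.3 -66.1 121 97.2;  python3 - <<'E'
from m import *
g=grab('wrist'); cv2.imwrite('pics/w6.png',g['frame'])
E
```

```text
t 12.45 pos [544.6 -80.8 121.6] yaw 97.27
shift [14.9 -0.5  0.6] turn [0.02 0.12 0.07] F [ 0.67 -2.51  0.07]
```

View pics/w6.png

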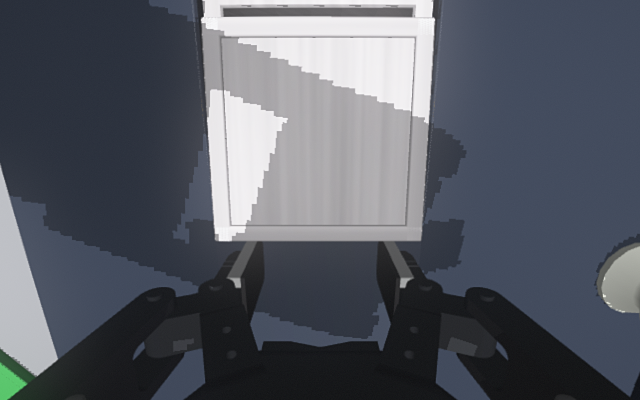

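The lid lies between the seat's side walls (203–437), leading edge tipped in, about 15 mm to go. Continue slowly.

{"name": "drive_tool", "arguments": {"plan": [{"translation": [4, 0, 0], "dr": [0, 0, 0]}, {"translation": [4, 0, 0], "dr": [0, 0, 0]}, {"translation": [4, 0, 0], "dr": [0, 0, 0]}, {"translation": [2, 0, 0], "dr": [0, 0, 0]}]}}

```text
time_s: 12.9
ee_pos: [0.543, -0.0664, 0.1214]
eef_rot: [3.141, 0.005, 1.699]
ft_force: [-0.1, -13.7, 0.8]
gripper_width: 0.0555
```

{"name": "drive_tool", "arguments": {"plan": [{"translation": [2, 0, 0], "dr": [0, 0, 0]}, {"translation": [2, 0, 0], "dr": [0, 0, 0]}]}}

```text
time_s: 13.1
ee_pos: [0.543, -0.0658, 0.1221]
eef_rot: [3.14, 0.015, 1.701]
ft_force: [0.1, -9.5, -1.1]
gripper_width: 0.0554
```

```bash
python3 go.py 542.3 -66.1 121 97.2;  python3 - <<'E'
from m import *
g=grab('wrist'); cv2.imwrite('pics/w7.png',g['frame'])
for z in (.05,.056): print(rect(g,(320,125),z,r=118,thr=125))
E
```

```text
t 13.1 pos [543.  -65.8 122.1] yaw 97.47
shift [-0.2 -0.7  1.1] turn [0.07 0.87 0.27] F [ 0.06 -9.46 -1.08]
[534.5 -11.1 101.8  99.4   7.7]
[534.4 -10.4  97.5  95.1   7.7]
```

Force rose to about 10 N: the lid is against the seat's far wall, at (534.4, −10.4) versus the seat's (535.3, −10.5). Back off, lift, shut the fingers and go over its middle.

{"name": "drive_tool", "arguments": {"plan": [{"translation": [-6, 0, 0], "dr": [0, -0.8, 0]}, {"translation": [-4, 0, -20], "dr": [0, 0, 0]}, {"translation": [0, 0, -30], "dr": [0, 0, 0]}, {"translation": [20, 0, -10], "dr": [0, 0, 0]}, {"translation": [20, 0, 0], "dr": [0, 0, 0]}], "gripper": 0}}

```text
time_s: 13.65
ee_pos: [0.538, -0.0345, 0.1821]
eef_rot: [-3.139, 0.026, 1.696]
ft_force: [-0.0, 0.3, 0.3]
gripper_width: 0.0001
```

```bash
python3 go.py 535 -10.7 140 97.2; python3 - <<'E'
from m import *
t=grab('top'); print(t['frame'][215:225,284:292].mean())
E
```

```text
t 13.65 pos [538.  -34.5 182.1] yaw 97.16
shift [25.1  0.1 41.5] turn [-0.13  1.51 -0.04] F [-0.03  0.28  0.34]
54.25416666666667
```

{"name": "drive_tool", "arguments": {"plan": [{"translation": [13, 0, 5], "dr": [0, 1.5, 0]}, {"translation": [12, 0, 15], "dr": [0, 0, 0]}, {"translation": [0, 0, 10], "dr": [0, 0, 0]}, {"translation": [0, 0, 5], "dr": [0, 0, 0]}, {"translation": [0, 0, 0], "dr": [0, 0, 0]}]}}

```text
time_s: 14.2
ee_pos: [0.533, -0.0053, 0.1425]
eef_rot: [-3.136, -0.002, 1.7]
ft_force: [0.1, -0.7, -0.5]
gripper_width: 0.0002
```

```bash
python3 go.py 535 -10.7 128 97.2
```

```text
t 14.2 pos [533.   -5.3 142.5] yaw 97.38
shift [-5.6  1.4 14.4] turn [-0.32 -0.13  0.18] F [ 0.07 -0.71 -0.52]
```

{"name": "drive_tool", "arguments": {"plan": [{"translation": [-5, 1, 5], "dr": [-0.3, -0.1, 0.2]}, {"translation": [0, 0, 4], "dr": [0, 0, 0]}, {"translation": [0, 0, 2], "dr": [0, 0, 0]}, {"translation": [0, 0, 0], "dr": [0, 0, 0]}]}}

```text
time_s: 14.6
ee_pos: [0.535, -0.0119, 0.1302]
eef_rot: [-3.141, 0.0, 1.694]
ft_force: [-0.3, -0.5, 1.0]
gripper_width: 0.0003
```

```bash
python3 go.py 535 -10.7 128 97.2
```

```text
t 14.6 pos [535.  -11.9 130.2] yaw 97.06
shift [1.2 0.2 2.2] turn [-0.02  0.   -0.14] F [-0.29 -0.51  0.97]
```

Centred over the lid. Press in small steps and watch z and force; each call ends on a pressing row.

{"name": "drive_tool", "arguments": {"plan": [{"translation": [1, 0, 2], "dr": [0, 0, 0]}, {"translation": [0, 0, 2], "dr": [0, 0, 0]}]}}

```text
time_s: 14.8
ee_pos: [0.5353, -0.0112, 0.1267]
eef_rot: [3.141, 0.0, 1.694]
ft_force: [-0.2, 0.2, -0.8]
gripper_width: 0.0001
```

{"name": "drive_tool", "arguments": {"plan": [{"translation": [0, 0, 2], "dr": [0, 0, 0]}, {"translation": [0, 0, 3], "dr": [0, 0, 0]}]}}

```text
time_s: 15.0
ee_pos: [0.536, -0.0112, 0.1226]
eef_rot: [3.139, 0.001, 1.694]
ft_force: [-1.8, 0.4, 12.6]
gripper_width: -0.0002
```

{"name": "drive_tool", "arguments": {"plan": [{"translation": [0, 0, 3], "dr": [0, 0, 0]}, {"translation": [0, 0, 4], "dr": [0, 0, 0]}]}}

```text
time_s: 15.2
ee_pos: [0.5366, -0.0112, 0.1225]
eef_rot: [-3.139, 0.0, 1.695]
ft_force: [-16.7, 0.6, 33.7]
gripper_width: -0.0002
```

{"name": "drive_tool", "arguments": {"plan": [{"translation": [0, 0, 6], "dr": [0, 0, 0]}]}}

```text
time_s: 15.3
ee_pos: [0.537, -0.0111, 0.1224]
eef_rot: [-3.134, -0.0, 1.695]
ft_force: [-25.2, 2.0, 48.2]
gripper_width: 0.0002
```

z holds at 0.1225 (tip ≈ 0.0495) under 48 N: the lid is down hard. Lift away and check.

{"name": "drive_tool", "arguments": {"plan": [{"translation": [0, 0, -6], "dr": [0, 0, 0]}, {"translation": [0, 0, -20], "dr": [0, 0, 0]}, {"translation": [-30, 0, -30], "dr": [0, 0, 0]}, {"translation": [-40, 0, -20], "dr": [0, 0, 0]}, {"translation": [-40, 0, 0], "dr": [0, 0, 0]}]}}

```text
time_s: 15.8
ee_pos: [0.5519, -0.1189, 0.2027]
eef_rot: [-3.136, -0.0, 1.704]
ft_force: [1.4, -0.9, -0.0]
gripper_width: -0.0
```

{"name": "drive_tool", "arguments": {"plan": [{"translation": [-15, 0, 0], "dr": [0, 0, 0]}, {"translation": [0, 0, 0], "dr": [0, 0, 0]}]}}

```text
time_s: 16.0
ee_pos: [0.5547, -0.1378, 0.2035]
eef_rot: [-3.139, 0.001, 1.699]
ft_force: [0.4, 1.0, -0.8]
gripper_width: -0.0001
```

```bash
python3 go.py 535 -10.7 128 97.2; python3 - <<'E'
from m import *
g=grab('wrist'); s=grab('side')
p=proj(g,[[.5353,-.0105,.05]])[0].round().astype(int);q=proj(s,[[.5353,-.0105,.05]])[0].round().astype(int); print(p,q)
a=g['frame'][max(0,p[1]-95):p[1]+95,p[0]-95:p[0]+95]; b=s['frame'][q[1]-40:q[1]+40,q[0]-40:q[0]+40]
R=lambda i:cv2.resize(i,(390,390),interpolation=cv2.INTER_CUBIC)
cv2.imwrite('pics/f.png',np.hstack([R(a),R(b)]))
try: print(rect(g,tuple(p),.05,r=75,thr=125))
except Exception as e: print(e)
E
```

```text
t 16.0 pos [ 554.7 -137.8  203.5] yaw 97.35
shift [128.7  -3.   75.4] turn [-0.17  0.08  0.15] F [ 0.41  0.96 -0.81]
[316  12] [317 246]
max() iterable argument is empty
```

View pics/f.png

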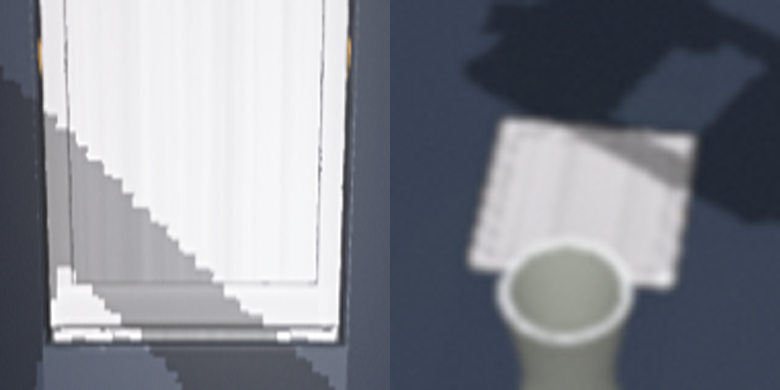

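The view (vertical stretch in left half) shows the lid inside the seat's walls with a ~3 mm strip of ledge at the near-y side, i.e. it is pushed against the far y wall. To verify flushness, I touch the deck here with shut fingers as a height reference.

{"name": "drive_tool", "arguments": {"plan": [{"translation": [0, 0, 35], "dr": [0, 0, 0]}, {"translation": [0, 0, 25], "dr": [0, 0, 0]}, {"translation": [0, 0, 10], "dr": [0, 0, 0]}, {"translation": [0, 0, 3], "dr": [0, 0, 0]}, {"translation": [0, 0, 3], "dr": [0, 0, 0]}]}}

```text
time_s: 16.6
ee_pos: [0.5533, -0.1293, 0.1236]
eef_rot: [-3.136, -0.002, 1.708]
ft_force: [0.7, 0.1, 0.0]
gripper_width: -0.0001
```

{"name": "drive_tool", "arguments": {"plan": [{"translation": [0, 0, 3], "dr": [0, 0, 0]}, {"translation": [0, 0, 3], "dr": [0, 0, 0]}, {"translation": [0, 0, 3], "dr": [0, 0, 0]}]}}

```text
time_s: 16.9
ee_pos: [0.5538, -0.1291, 0.1226]
eef_rot: [-3.131, -0.002, 1.71]
ft_force: [-8.9, 1.9, 12.7]
gripper_width: -0.0
```

Deck reference is z = 0.1226 at 12.7 N; the lid's middle was 0.1226 at 12.6 N, so it is flush at centre. Check both y ends the same way.

{"name": "drive_tool", "arguments": {"plan": [{"translation": [0, 0, -15], "dr": [0.3, 0, 0.7]}, {"translation": [30, 0, 0], "dr": [0, 0, 0]}, {"translation": [35, 0, 0], "dr": [0, 0, 0]}, {"translation": [20, 0, 0], "dr": [0, 0, 0]}, {"translation": [0, 0, 5], "dr": [0, 0, 0]}]}}

```text
time_s: 17.4
ee_pos: [0.5473, -0.0431, 0.1417]
eef_rot: [-3.14, 0.003, 1.696]
ft_force: [-0.8, -0.8, 0.6]
gripper_width: -0.0003
```

```bash
python3 go.py 539.3 -42.3 123 97.2
```

```text
t 17.4 pos [547.3 -43.1 141.7] yaw 97.16
shift [ 1.9 -7.8 18.7] turn [-0.12  0.15 -0.04] F [-0.79 -0.76  0.61]
```

{"name": "drive_tool", "arguments": {"plan": [{"translation": [0, -8, 10], "dr": [0, 0, 0]}, {"translation": [0, 0, 5], "dr": [0, 0, 0]}, {"translation": [0, 0, 3], "dr": [0, 0, 0]}, {"translation": [0, 0, 3], "dr": [0, 0, 0]}, {"translation": [0, 0, 3], "dr": [0, 0, 0]}]}}

```text
time_s: 17.9
ee_pos: [0.5398, -0.0457, 0.1225]
eef_rot: [-3.137, -0.001, 1.693]
ft_force: [-13.0, 5.8, 25.6]
gripper_width: 0.0001
```

{"name": "drive_tool", "arguments": {"plan": [{"translation": [0, 0, -8], "dr": [0, 0, 0]}, {"translation": [35, 0, -4], "dr": [0, 0, 0]}, {"translation": [25, 0, 0], "dr": [0, 0, 0]}, {"translation": [3, 0, 2], "dr": [0, 0, 0]}, {"translation": [0, 0, 3], "dr": [0, 0, 0]}]}}

```text
time_s: 18.4
ee_pos: [0.5344, 0.0145, 0.1317]
eef_rot: [-3.141, 0.001, 1.687]
ft_force: [0.0, -1.6, 0.3]
gripper_width: -0.0002
```

```bash
python3 go.py 531.1 22.8 123 97.2
```

```text
t 18.4 pos [534.4  14.5 131.7] yaw 96.65
shift [ 8.6 -2.3  8.7] turn [-0.05  0.06 -0.55] F [ 0.02 -1.61  0.25]
```

{"name": "drive_tool", "arguments": {"plan": [{"translation": [7, -2, 2], "dr": [0, 0, 0]}, {"translation": [0, 0, 3], "dr": [0, 0, 0]}, {"translation": [0, 0, 3], "dr": [0, 0, 0]}, {"translation": [0, 0, 3], "dr": [0, 0, 0]}, {"translation": [0, 0, 3], "dr": [0, 0, 0]}]}}

```text
time_s: 18.9
ee_pos: [0.532, 0.0194, 0.1225]
eef_rot: [-3.134, -0.002, 1.683]
ft_force: [-12.2, 1.1, 22.7]
gripper_width: -0.0001
```

{"name": "drive_tool", "arguments": {"plan": [{"translation": [0, 0, -6], "dr": [0, 0, 0]}, {"translation": [0, 0, -25], "dr": [0, 0, 0]}, {"translation": [-30, 0, -45], "dr": [0, 0, 0]}, {"translation": [-45, 0, -20], "dr": [0, 0, 0]}, {"translation": [-45, 0, -10], "dr": [0, 0, 0]}]}}

```text
time_s: 19.4
ee_pos: [0.5451, -0.0995, 0.2273]
eef_rot: [-3.128, -0.002, 1.689]
ft_force: [0.4, -0.2, -0.5]
gripper_width: -0.0002
```

{"name": "drive_tool", "arguments": {"plan": [{"translation": [-40, 0, -15], "dr": [0, 0, 0]}, {"translation": [-20, 0, 0], "dr": [0, 0, 0]}, {"translation": [0, 0, 0], "dr": [0, 0, 0]}, {"translation": [0, 0, 0], "dr": [0, 0, 0]}]}}

```text
time_s: 19.8
ee_pos: [0.5533, -0.1686, 0.2456]
eef_rot: [-3.134, 0.002, 1.68]
ft_force: [-0.0, 0.9, 0.1]
gripper_width: -0.0
```

```bash
python3 - <<'E'
from m import *
g=grab('wrist'); t=grab('top'); cv2.imwrite('pics/last.png',g['frame'])
p=proj(g,[[.5353,-.0105,.05]])[0].round().astype(int); print(p,read_state()['ft_force'])
try: print(rect(g,tuple(p),.05,r=min(85,p[1]),thr=125))
except Exception as e: print(e)
for z in(.05,.058):
  try: print('top',rect(t,(287,219),z,r=28))
  except Exception as e: print(e)
E
```

```text
[321 -17] [-0.2009452   0.03042998 -0.239086  ]
max() iterable argument is empty
top [535.5 -10.5  97.6 100.6   7.2]
top [534.4 -11.1  96.8  99.7   7.2]
```

View pics/last.png

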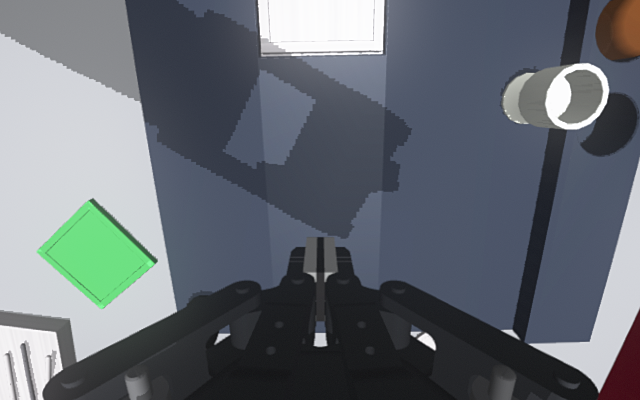

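The lid's near edge shows at (258–385, 55), inside the seat. The arm is clear and the cups in view are standing. Both y ends pressed to z 0.1225, the same as the deck. Hand in.

```bash
python3 -c "
from bench import *
print(finish_job())"
```

```text
the job is handed in; nothing more can be done
None
```

The lid is in its seat and pressed down past the catches, and I've handed the job in. It took about 20 s of robot time; `finish_job()` gives no verdict.

I pushed the lid about 31 mm towards the robot, which also squared it with the deck. Then I slid it sideways into the seat until it met the far wall, and pressed it in the middle with shut fingers. I never gripped or lifted it.

**Last checks**
- **Flush and level:** the fingertip touched the lid at TCP z 0.1225–0.1226 m in the middle and near both y ends. It read 0.1226 m on the bare deck. I did not touch the two x sides separately.
- **Down hard:** the depth held under 48 N in the middle.
- **Position:** the top camera put the outline centre at (535.5, −10.5) mm, against a seat centre of (535.3, −10.5) mm. That outline takes in some of the white ledge. An earlier wrist view showed a strip of about 3 mm at one y edge, so the lid probably sits about 1.2 mm off centre towards +y, within the 4 mm allowed.
- **Other items:** I did not re-measure the cups, holder and bottles. The ones I could see in the late pictures were standing, and no unexpected forces showed.

**What went wrong or was not settled**
- While I was repositioning behind the lid, the tool rose to about lid-top height, so I backed off, lowered it and pushed again.
- The last wrist measurement of the lid failed because the seat was outside the picture.

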